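# Key the code into a gate lock on the bench

### The job

Try the code on the grey push-button gate lock that lies face up on the workbench: looking down on it turned so that the knob (the long thumb bar) is at the bottom, press in the top left button, then the bottom right one, then the middle left one. Press each gently with the fingertips, fully in; it stays in. Leave the other three buttons out, and do not shift or pick up any of the things lying about.

Things in the scene. Friction and masses are not known exactly. Their poses are not given: they have to be found in the camera images.
- code_lock: gate code lock, grey case 156 x 88 mm on a back plate 164 x 96 mm, fixed face up on the bench, turned any way round; face 34 mm above the bench, six round buttons in three rows of two, 42 mm apart both ways. Origin: on the bench under the middle of the six buttons; z up, +x from the knob end to the lock's top, +y to its left seen with the knob at the bottom. Plate: x -98 to +66, y -48 to +48 mm
- knob (a point): top of the lock's fixed steel knob with a straight thumb bar (54 mm long across the lock, 11 mm wide), which marks the bottom end of the lock; 48 mm above the bench, 77 mm from the lock's origin
- padlock_1: loose brass padlock lying flat beside the lock's left long side, 68 x 42 x 17 mm, origin at the centre of its underside, shackle towards its +x; to be left alone
- lock_cylinder_1: loose brass lock cylinder standing on its end beside the lock's right long side, 35 mm across, 30 mm high, origin at the centre of its underside; to be left alone
- tweezers: loose steel tweezers lying beside the lock's right long side, 112 x 14 x 8 mm, long along their y, origin under the centre; to be left alone
- lock_cylinder_2: another brass lock cylinder standing on its end, 35 mm across, 30 mm high, origin at the centre of its underside; to be left alone
- screwdriver_3: green screwdriver, 130 mm long along its y, 16 mm thick, lying on the bench, origin under its centre; to be left alone
- flat_file: flat file with wooden handle, 223 mm long along its y, 20 mm thick, lying on the bench, origin under its centre; to be left alone
- oil_bottle: small upright oil bottle with red spout, 37 mm across, 122 mm high, origin at the centre of its underside; to be left alone
- tape_measure: yellow tape measure, 34 x 72 x 58 mm, standing on the bench, origin at the centre of its underside; to be left alone
- top_left (a joint): how far the top left button (as seen with the knob at the bottom) is pressed in: 0 = out, 0.008 m = fully in against a stop; needs about 2.5 N plus a little damping (15 N s/m), has no spring and stays where it is pushed
- top_left_face (a point): centre of the outer face of the top left button, a steel push button, 21 mm across, slightly domed; it slides straight down into the lock's face. The face is 48.5 mm above the bench when out, 40.5 mm when fully in
- bottom_right (a joint): how far the bottom right button (as seen with the knob at the bottom) is pressed in: 0 = out, 0.008 m = fully in against a stop; needs about 2.5 N plus a little damping (15 N s/m), has no spring and stays where it is pushed
- bottom_right_face (a point): centre of the outer face of the bottom right button, a steel push button, 21 mm across, slightly domed; it slides straight down into the lock's face. The face is 48.5 mm above the bench when out, 40.5 mm when fully in
- middle_left (a joint): how far the middle left button (as seen with the knob at the bottom) is pressed in: 0 = out, 0.008 m = fully in against a stop; needs about 2.5 N plus a little damping (15 N s/m), has no spring and stays where it is pushed
- middle_left_face (a point): centre of the outer face of the middle left button, a steel push button, 21 mm across, slightly domed; it slides straight down into the lock's face. The face is 48.5 mm above the bench when out, 40.5 mm when fully in
- top_right (a joint): how far the top right button (as seen with the knob at the bottom) is pressed in: 0 = out, 0.008 m = fully in against a stop; needs about 2.5 N plus a little damping (15 N s/m), has no spring and stays where it is pushed
- top_right_face (a point): centre of the outer face of the top right button, a steel push button, 21 mm across, slightly domed; it slides straight down into the lock's face. The face is 48.5 mm above the bench when out, 40.5 mm when fully in
- middle_right (a joint): how far the middle right button (as seen with the knob at the bottom) is pressed in: 0 = out, 0.008 m = fully in against a stop; needs about 2.5 N plus a little damping (15 N s/m), has no spring and stays where it is pushed
- middle_right_face (a point): centre of the outer face of the middle right button, a steel push button, 21 mm across, slightly domed; it slides straight down into the lock's face. The face is 48.5 mm above the bench when out, 40.5 mm when fully in
- bottom_left (a joint): how far the bottom left button (as seen with the knob at the bottom) is pressed in: 0 = out, 0.008 m = fully in against a stop; needs about 2.5 N plus a little damping (15 N s/m), has no spring and stays where it is pushed
- bottom_left_face (a point): centre of the outer face of the bottom left button, a steel push button, 21 mm across, slightly domed; it slides straight down into the lock's face. The face is 48.5 mm above the bench when out, 40.5 mm when fully in

How it is judged:
On the way, in this order (a step that is already met when the one before it is completed fails the run):
1. the top left button is pressed in (value of joint top_left above 0.005 m and value of joint each of bottom_right, middle_left below 0.003 m), for 0.2 s.
2. the bottom right button is pressed in (value of joint each of top_left, bottom_right above 0.005 m and value of joint middle_left below 0.003 m), for 0.2 s.
3. the middle left button is pressed in (value of joint each of top_left, bottom_right, middle_left above 0.005 m), for 0.2 s.
At the end, for the whole second after the job is handed in: The top left, bottom right and middle left buttons are each more than 5 mm in (of 8 mm travel), pressed in that order; the other three are less than 3 mm in; none of the loose things has moved more than 20 mm (all of step 3 and value of joint each of top_right, middle_right, bottom_left below 0.003 m and distance of each of padlock_1, lock_cylinder_1, tweezers, lock_cylinder_2, screwdriver_3, flat_file, oil_bottle, tape_measure from where it was at the start of the episode below 0.02 m); the robot touches nothing.
It fails at once if the bottom right button goes in before the top left one (value of joint bottom_right above 0.003 m and value of joint top_left below 0.005 m).
It fails at once if the middle left button goes in before the bottom right one (value of joint middle_left above 0.003 m and value of joint bottom_right below 0.005 m).
It fails at once if a button that is not in the code is pressed (value of joint any of top_right, middle_right, bottom_left above 0.003 m).
It fails at once if the robot presses on the lock harder than 30 N (contact force between any of the fingers, the arm and code_lock above 30 N).
It fails at once if one of the loose things is shifted, lifted or carried off by more than 20 mm (distance of any of padlock_1, lock_cylinder_1, tweezers, lock_cylinder_2, screwdriver_3, flat_file, oil_bottle, tape_measure from where it was at the start of the episode above 0.02 m).
It also fails if it takes over 42 s, if anything falls off the work surface, if the arm or the gripper's body presses on something with over 40 N, if the wrist force passes 120 N, or if a joint passes its speed limit or range.

### The arm

A 6-joint arm with a two-finger parallel gripper is mounted at the origin on a cart in front of the work surface, level with it; the furniture and walls round the work are solid. World frame = base frame: x ahead of the robot, y to its left, z up, the work surface at z = 0. Lengths are in m, angles in rad, forces in N, time in s.
With the tool pointing down it reaches from about 0.325 to 0.925 m from the base axis. Payload 3.1 kg.
Tool frame: the origin (TCP) lies midway between the tips of the shut fingers; the grasp point (between the pads) lies 19 mm behind it; z points along the fingers, y is the line along which they close (so a half turn about z gives the same grasp; the last joint's range is limited). The gripper opens to 85 mm and grips with 20 to 120 N. Pads are 22 mm wide; open, the fingers measure 114 mm over their backs; the gripper's body (76 mm by 85 mm) begins 54 mm behind the grasp point. The pads swing forward as they close: fully open they stand 13 mm farther back than shut.
Start: joints at [-1.407, 0.217, 1.613, -0, 1.311, -0.112], TCP at [0.17, -0.601, 0.231] pointing down, gripper open.
Joint ranges: [-2.75, 2.75], [-0.78, 2.1], [0.31, 2.55], [-1.13, 4.27], [0.13, 2.63], [-2.58, 2.58]. Speed limits (rad/s): [2.79, 2.79, 3.14, 3.14, 3.14, 3.14].

### API

Orientations are given as a unit quaternion [x, y, z, w].
In Python, from plant import bot gives the robot as it stands.
- The arm moves only by the tool move_arm, never from a script. Its argument "rows" is text: rows parted by semicolons, each of 7 numbers parted by spaces: the turn, a rotation vector about the tool's x, y, z in degrees, then the shift along the tool's x, y, z in units of 40 mm (1.0 is 40 mm), then the opening, from 0 (shut) to 1 (fully open). A call has 1 to 20 rows; each row is the pose to reach, as a shift and turn from the pose commanded when the call began, along the tool's axes at that moment; what a row does not reach only later rows make up. A row lasts 1/12 s, in which the tool goes at most 41.7 mm and 7.16 degrees, less where a joint would pass 70% of its speed; a pose out of reach is approached as far as the arm can. A call with a gripper value outside its range is refused whole. The fingers move at their own pace and stop on an object; "force" is the grip in N (left out, the last holds). Time passes only in rows, so rows that repeat a pose let the fingers close. It gives the time, the measured TCP pose, the force, the opening and the grip force at its end, in the units of the state.
- bot.state(): the state, without advancing time (a new reading comes with each control period).
- bot.get_image(name): name is "side" or "top"; returns a dict with "pixels" (384x512x3 uint8, blue, green, red), "camera_matrix" (3x3 intrinsics, pixels), "cam_to_world" (4x4, takes a point from camera to world coordinates). Camera axes: x right, y up, looking along -z (the intrinsics and any distortion apply to the point x, -y, -z); pixel columns grow to the right and rows downward; lengths in m; the calibration is good to about 2 mm. A picture is of the moment at which its call begins. There is no depth.
- bot.sign_off(): hands the job in; it is judged then, once.
The state is a dict: "clock": time; "q": joint angles; "qvel": joint speeds; "joint_torque": joint torques, N m; "eef_pos": TCP position; "orientation": TCP orientation; "contact_force": force on the tool from outside, world axes, zero at the start; "torque": the same for the moment, N m; "opening": opening from 0.0 (shut) to 1.0 (fully open); "finger_force": force on a finger pad.
Only numpy, scipy, OpenCV 4.12 (cv2) and the standard library are available. Lean on these libraries where they do the work, as an engineer would, in place of code of your own. Each camera call takes 0.05 s, during which the arm holds its last target. There are 200 camera calls.

## Working session

There is one attempt and no reset: what is moved stays moved. The work goes in short steps, Python scripts to look and compute and a tool call to move; the robot and the scene stay as the last step left them, time stands still between calls to the robot, and variables do not carry over. Pictures are saved under pics/ and viewed, at most 10 in all, crops included, and the job is handed in when it is done.

Besides the shell and the picture viewer there is one more tool, called as a command line: name --argument value ..., lists and objects as JSON in quotes. move_arm: Moves the arm, as the interface text tells. Its arguments: {"type":"object","properties":{"rows":{"type":"string"},"force":{"type":"number"}},"required":["rows"]}

```bash
mkdir -p pics; python3 - <<'E'
from plant import bot
import cv2,pickle
d={}
for n in("top","side"):
    d[n]=bot.get_image(n); cv2.imwrite(f"pics/{n}0.png",d[n]["pixels"]); print(n,d[n]["camera_matrix"].tolist(),d[n]["cam_to_world"].round(4).tolist(),[k for k in d[n]])
pickle.dump(d,open("d0.pkl","wb"))
print(bot.state())
E
```

```text
top [[419.73382950207025, 0.0, 257.82827816344246], [0.0, 419.73382950207025, 191.2308806936683], [0.0, 0.0, 1.0]] [[0.0022, 0.9842, -0.1769, 0.2153], [-0.9998, -0.0014, -0.0204, 0.0839], [-0.0203, 0.1769, 0.984, 1.4475], [0.0, 0.0, 0.0, 1.0]] ['pixels', 'camera_matrix', 'cam_to_world']
side [[354.30465811856664, 0.0, 261.11438593912294], [0.0, 354.30465811856664, 198.3964666680206], [0.0, 0.0, 1.0]] [[-0.953, 0.1281, -0.2747, 0.1551], [-0.3031, -0.4019, 0.8641, 1.1246], [0.0003, 0.9067, 0.4218, 0.5639], [0.0, 0.0, 0.0, 1.0]] ['pixels', 'camera_matrix', 'cam_to_world']
{'clock': 0.1, 'q': array([-1.40721553e+00,  2.17695537e-01,  1.61482083e+00,  1.17845932e-05,
        1.31131298e+00, -1.12213278e-01]), 'qvel': array([ 5.87247459e-04, -2.77840758e-03, -1.49570902e-03, -1.24540124e-03,
        1.81884117e-03, -6.60532141e-05]), 'joint_torque': array([-7.48722723e-04, -3.98075652e+01, -3.04970098e+01, -1.77490865e-04,
        4.24814018e-03,  2.03287550e-05]), 'eef_pos': array([ 0.17008675, -0.60062242,  0.2300638 ]), 'orientation': array([ 9.90506849e-01,  1.37458832e-01, -2.30286839e-05, -1.11812242e-03]), 'contact_force': array([ 0.35991961, -0.57676064,  0.22562746]), 'torque': array([0.02245739, 0.01440969, 0.01586157]), 'finger_force': 0.0, 'opening': 0.999359383317005}
```

View pics/top0.png

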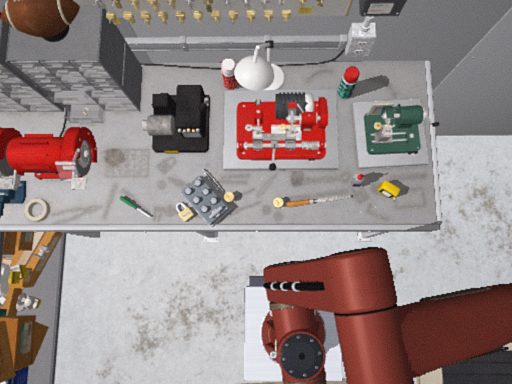

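View pics/side0.png

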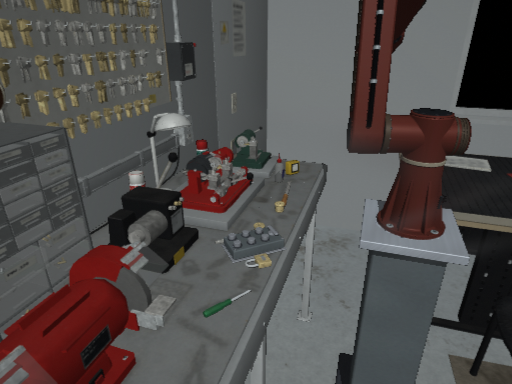

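The lock is at about (207,198) in the top view and (253,241) in the side view. I'll enlarge both.

```bash
python3 - <<'E'
import cv2,pickle
d=pickle.load(open("d0.pkl","rb"))
a=d["top"]["pixels"][163:233,165:245]; b=d["side"]["pixels"][210:275,210:290]
cv2.imwrite("pics/topc.png",cv2.resize(a,None,fx=8,fy=8,interpolation=cv2.INTER_CUBIC))
cv2.imwrite("pics/sidec.png",cv2.resize(b,None,fx=8,fy=8,interpolation=cv2.INTER_CUBIC))
E
```

```text
(no output)
```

View pics/topc.png

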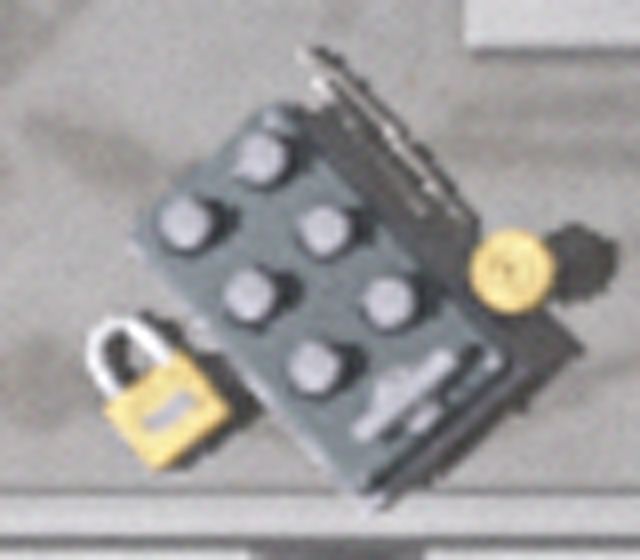

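View pics/sidec.png

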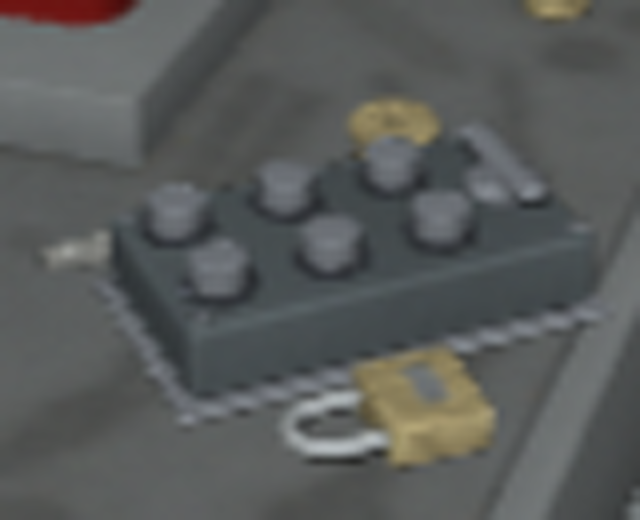

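Six buttons and the knob are clear in both crops, and the knob end is at the lower right of the top crop. The padlock marks the left side. Left column in the top crop: (187,222), (251,294), (317,366). Right column: (261,158), (326,229), (390,301). Next I fit the lock pose to both views.

```bash
cat >h.py <<'E'
import numpy as np,pickle
from scipy.optimize import least_squares
N=["TL","TR","ML","MR","BL","BR"]
L=np.array([[42,21],[42,-21],[0,21],[0,-21],[-42,21],[-42,-21]])/1000
def proj(im,P):
    T=im["cam_to_world"]; c=(P-T[:3,3])@T[:3,:3]; K=im["camera_matrix"]
    return np.c_[K[0,0]*c[:,0]/-c[:,2]+K[0,2], K[1,1]*-c[:,1]/-c[:,2]+K[1,2]]
def faces(p,z=.0485):
    c,s=np.cos(p[2]),np.sin(p[2]); return np.c_[L@np.array([[c,s],[-s,c]])+p[:2],np.full(6,z)]
E
python3 - <<'E'
from h import *
d=pickle.load(open("d0.pkl","rb"))
t=(np.array([[187,222],[261,158],[251,294],[326,229],[317,366],[390,301]])+.5)/8-.5+[165,163]
s=(np.array([[219,258],[177,200],[332,232],[285,178],[441,207],[391,154]])+.5)/8-.5+[210,210]
for w in((1,1),(1,0),(0,1)):
    f=lambda p:np.r_[w[0]*(proj(d["top"],faces(p))-t).ravel(),w[1]*(proj(d["side"],faces(p))-s).ravel()]
    r=least_squares(f,[.45,.2,.8],x_scale=.1); print(w,r.x.round(4),abs(r.fun).max().round(2))
    if w==(1,1): np.save("p.npy",r.x); print(r.fun.reshape(-1,2).round(2).tolist())
p=np.load("p.npy"); print(dict(zip(N,faces(p).round(4).tolist())))
from plant import bot
from scipy.spatial.transform import Rotation as R
print(R.from_quat(bot.state()["orientation"]).as_matrix().round(4))
# obstacles at lock
E
```

```text
(1, 1) [0.453  0.3088 0.7392] 1.1
[[-0.6, 0.14], [-0.52, -0.03], [-0.56, 0.15], [-0.59, 0.04], [-0.71, 0.23], [-0.47, 0.06], [0.05, -0.83], [-0.06, -0.71], [0.01, -0.92], [0.14, -1.08], [0.03, -1.03], [0.16, -1.1]]
(1, 0) [0.4533 0.3068 0.7405] 0.13
(0, 1) [0.4514 0.3136 0.7369] 0.22
{'TL': [0.4699, 0.3526, 0.0485], 'TR': [0.4982, 0.3215, 0.0485], 'ML': [0.4388, 0.3243, 0.0485], 'MR': [0.4671, 0.2932, 0.0485], 'BL': [0.4078, 0.296, 0.0485], 'BR': [0.4361, 0.2649, 0.0485]}
[[ 9.622e-01  2.723e-01 -4.000e-04]
 [ 2.723e-01 -9.622e-01  2.200e-03]
 [ 3.000e-04 -2.200e-03 -1.000e+00]]
```

move_arm --rows "0 0 0 8.8 -5.3 -0.5 0;0 0 0 8.8 -5.3 -0.5 0;0 0 0 8.8 -5.3 -0.5 0;0 0 0 8.8 -5.3 -0.5 0;0 0 0 8.8 -5.3 -0.5 0;0 0 0 8.8 -5.3 -0.5 0;0 0 0 8.8 -5.3 -0.5 0;0 0 0 8.8 -5.3 -0.5 0;0 0 0 8.8 -5.3 -0.5 0;0 0 0 8.8 -5.3 -0.5 0;0 0 0 11.9 -13.5 -0.5 0;0 0 0 11.9 -13.5 -0.5 0;0 0 0 11.9 -13.5 -0.5 0;0 0 0 11.9 -13.5 -0.5 0;0 0 0 11.9 -13.5 -0.5 0;0 0 0 11.9 -13.5 -0.5 0;0 0 0 11.9 -13.5 -0.5 0;0 0 0 11.9 -13.5 -0.5 0;0 0 0 11.9 -13.5 -0.5 0;0 0 0 11.9 -13.5 -0.5 0"

```text
clock: 1.77
eef_pos: [0.4806, 0.0515, 0.2509]
orientation: [0.99, 0.14, -0.0, -0.001]
contact_force: [0.8, -0.4, -1.0]
opening: -0.002
finger_force: 0.0
```

move_arm --rows "0 0 -26.6 1.8 -7.3 0 0;0 0 -26.6 1.8 -7.3 0 0;0 0 -26.6 1.8 -7.3 0 0;0 0 -26.6 1.8 -7.3 0 0;0 0 -26.6 1.8 -7.3 0 0;0 0 -26.6 1.8 -7.3 0 0;0 0 -26.6 1.8 -7.3 0 0;0 0 -26.6 1.8 -7.3 0 0;0 0 -26.6 1.8 -7.3 2 0;0 0 -26.6 1.8 -7.3 3.8 0;0 0 -26.6 1.8 -7.3 3.8 0;0 0 -26.6 1.8 -7.3 3.8 0;0 0 -26.6 1.8 -7.3 3.8 0;0 0 -26.6 1.8 -7.3 3.8 0;0 0 -26.6 1.8 -7.3 3.8 0"

```text
clock: 3.02
eef_pos: [0.4727, 0.3484, 0.1012]
orientation: [0.932, 0.361, 0.001, -0.0]
contact_force: [-0.0, 0.4, -0.1]
opening: 0.004
finger_force: 0.0
```

```bash
python3 - <<'E'
from h import *
from plant import bot
import cv2
st=bot.state(); print(st["eef_pos"].round(4),st["contact_force"].round(2))
o=[]
for n,(u,v) in(("top",(165,150)),("side",(205,185))):
    im=bot.get_image(n); a=im["pixels"][v:v+90,u:u+80].copy(); a=cv2.resize(a,None,fx=5,fy=5,interpolation=cv2.INTER_CUBIC)
    e=proj(im,st["eef_pos"][None])[0]; q=((e-[u,v]+.5)*5).astype(int); print(n,e,q)
    cv2.drawMarker(a,q.tolist(),(0,0,255),0,12,1)
    o.append(a)
cv2.imwrite("pics/c1.png",np.hstack(o))
E
```

```text
[0.4727 0.3484 0.1012] [-0.03  0.42 -0.08]
top [185.66415878 186.71340504] [105 186]
side [235.99737497 223.25431387] [157 193]
```

View pics/c1.png

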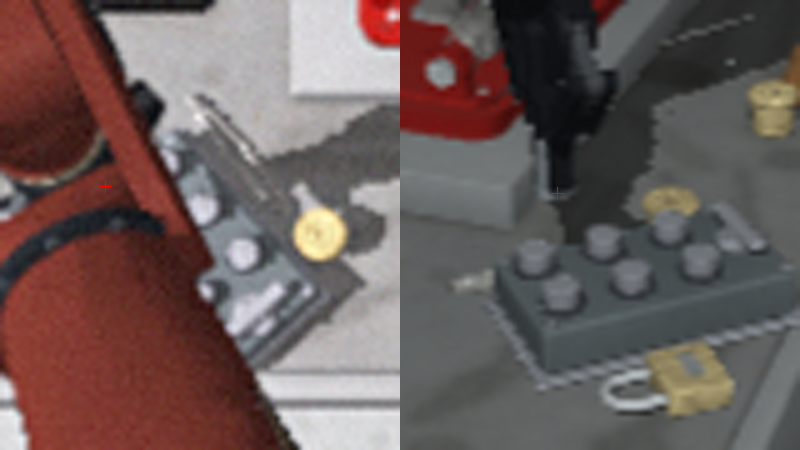

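The side view shows the shut fingertip right on the projected TCP (about 557,195 in the composite), so calibration holds there. The arm hides the top view. Now I centre over the top left button and press slowly.

move_arm --rows "0 0 0 0 -0.12 0 0;0 0 0 0 -0.12 0.6 0;0 0 0 0 -0.12 1 0;0 0 0 0 -0.12 1.15 0;0 0 0 0 -0.12 1.2 0;0 0 0 0 -0.12 1.24 0;0 0 0 0 -0.12 1.28 0;0 0 0 0 -0.12 1.31 0;0 0 0 0 -0.12 1.34 0;0 0 0 0 -0.12 1.37 0;0 0 0 0 -0.12 1.4 0;0 0 0 0 -0.12 1.42 0;0 0 0 0 -0.12 1.44 0;0 0 0 0 -0.12 1.46 0;0 0 0 0 -0.12 1.48 0;0 0 0 0 -0.12 1.48 0;0 0 0 0 -0.12 1.48 0"

```text
clock: 4.53
eef_pos: [0.4681, 0.3521, 0.0403]
orientation: [0.932, 0.362, 0.0, -0.0]
contact_force: [1.3, 0.9, 2.8]
opening: -0.0
finger_force: 1.3
```

move_arm --rows "0 0 0 0 0 0.01 0;0 0 0 0 0 0.02 0;0 0 0 0 0 0.02 0;0 0 0 0 0 0.02 0"

```text
clock: 4.87
eef_pos: [0.4682, 0.3522, 0.0402]
orientation: [0.932, 0.362, 0.0, -0.0]
contact_force: [0.3, 0.8, 6.2]
opening: 0.001
finger_force: 3.0
```

move_arm --rows "0 0 0 0 0 -0.3 0;0 0 0 0 0 -1 0;0 0 0 0 0 -1.5 0;0 0 0 0 0 -1.5 0;0 0 0 0 0 -1.5 0"

```text
clock: 5.28
eef_pos: [0.4678, 0.352, 0.1004]
orientation: [0.932, 0.362, 0.0, -0.0]
contact_force: [-0.4, -0.3, -0.0]
opening: 0.001
finger_force: 0.0
```

```bash
python3 - <<'E'
from h import *
from plant import bot
import cv2
st=bot.state(); print(st["eef_pos"].round(4),st["contact_force"].round(2))
u,v=205,185
im=bot.get_image("side"); a=cv2.resize(im["pixels"][v:v+75,u:u+90],None,fx=8,fy=8,interpolation=cv2.INTER_CUBIC)
cv2.imwrite("pics/c2.png",a)
E
```

```text
[0.4678 0.352  0.1004] [-0.44 -0.3  -0.  ]
```

View pics/c2.png

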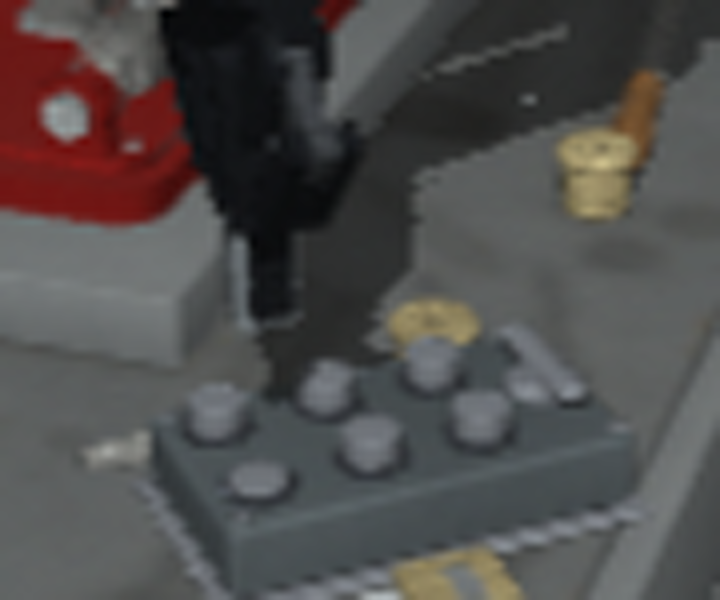

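The top left button (260,480) is clearly down and the other five are still out. Next is bottom right.

move_arm --rows "0 0 0 -2.05 1.07 0 0;0 0 0 -2.05 1.07 0 0;0 0 0 -2.05 1.07 0 0;0 0 0 -2.05 1.07 0 0;0 0 0 -2.05 1.07 0.6 0;0 0 0 -2.05 1.07 1 0;0 0 0 -2.05 1.07 1.15 0;0 0 0 -2.05 1.07 1.2 0;0 0 0 -2.05 1.07 1.24 0;0 0 0 -2.05 1.07 1.28 0;0 0 0 -2.05 1.07 1.32 0;0 0 0 -2.05 1.07 1.36 0;0 0 0 -2.05 1.07 1.4 0;0 0 0 -2.05 1.07 1.43 0;0 0 0 -2.05 1.07 1.46 0;0 0 0 -2.05 1.07 1.48 0;0 0 0 -2.05 1.07 1.5 0;0 0 0 -2.05 1.07 1.5 0;0 0 0 -2.05 1.07 1.5 0;0 0 0 -2.05 1.07 1.5 0"

```text
clock: 7.0
eef_pos: [0.4368, 0.2656, 0.0401]
orientation: [0.932, 0.362, 0.001, -0.0]
contact_force: [-1.0, 2.1, 4.9]
opening: 0.002
finger_force: 2.6
```

move_arm --rows "0 0 0 0 0 -0.3 0;0 0 0 0 0 -1 0;0 0 0 0 0 -1.5 0;0 0 0 0 0 -1.5 0;0 0 0 0 0 -1.5 0"

```text
clock: 7.42
eef_pos: [0.437, 0.2651, 0.1008]
orientation: [0.932, 0.362, 0.001, 0.0]
contact_force: [-0.1, 0.4, -0.6]
opening: -0.001
finger_force: 0.0
```

```bash
python3 - <<'E'
from h import *
from plant import bot
import cv2
st=bot.state(); print(st["eef_pos"].round(4),st["contact_force"].round(2))
u,v=205,185
im=bot.get_image("side"); a=cv2.resize(im["pixels"][v:v+75,u:u+90],None,fx=8,fy=8,interpolation=cv2.INTER_CUBIC)
cv2.imwrite("pics/c3.png",a)
E
```

```text
[0.437  0.2651 0.1008] [-0.14  0.4  -0.58]
```

View pics/c3.png

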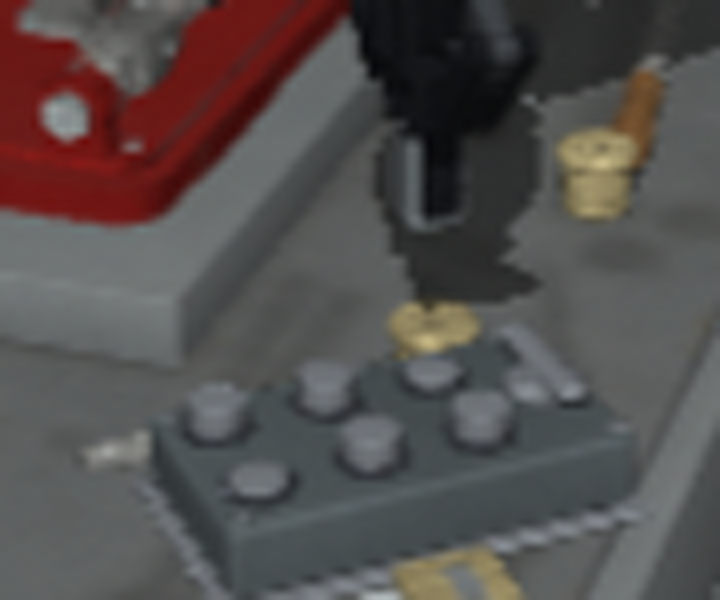

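Bottom right (432,375) is down and nothing else has moved. Next is middle left.

move_arm --rows "0 0 0 1.05 -1.05 0 0;0 0 0 1.05 -1.05 0 0;0 0 0 1.05 -1.05 0 0;0 0 0 1.05 -1.05 0.6 0;0 0 0 1.05 -1.05 1 0;0 0 0 1.05 -1.05 1.15 0;0 0 0 1.05 -1.05 1.2 0;0 0 0 1.05 -1.05 1.24 0;0 0 0 1.05 -1.05 1.28 0;0 0 0 1.05 -1.05 1.32 0;0 0 0 1.05 -1.05 1.36 0;0 0 0 1.05 -1.05 1.4 0;0 0 0 1.05 -1.05 1.43 0;0 0 0 1.05 -1.05 1.46 0;0 0 0 1.05 -1.05 1.48 0;0 0 0 1.05 -1.05 1.5 0;0 0 0 1.05 -1.05 1.5 0;0 0 0 1.05 -1.05 1.5 0;0 0 0 1.05 -1.05 1.5 0"

```text
clock: 9.05
eef_pos: [0.4392, 0.3244, 0.0401]
orientation: [0.932, 0.362, 0.0, 0.0]
contact_force: [-1.0, -3.2, 6.3]
opening: 0.001
finger_force: 3.0
```

move_arm --rows "0 0 0 0 0 -0.3 0;0 0 0 0 0 -1 0;0 0 0 0 0 -2.5 0;0 0 0 0 0 -2.5 0;0 0 0 0 0 -2.5 0;0 0 0 0 0 -2.5 0"

```text
clock: 9.55
eef_pos: [0.44, 0.3254, 0.1415]
orientation: [0.932, 0.362, 0.002, -0.001]
contact_force: [-0.9, 0.4, -0.9]
opening: -0.002
finger_force: 0.0
```

```bash
python3 - <<'E'
from h import *
from plant import bot
import cv2
st=bot.state(); print(st["eef_pos"].round(4),st["contact_force"].round(2))
u,v=205,185
im=bot.get_image("side"); a=cv2.resize(im["pixels"][v:v+75,u:u+90],None,fx=8,fy=8,interpolation=cv2.INTER_CUBIC)
cv2.imwrite("pics/c4.png",a)
E
```

```text
[0.44   0.3254 0.1415] [-0.86  0.41 -0.95]
```

View pics/c4.png

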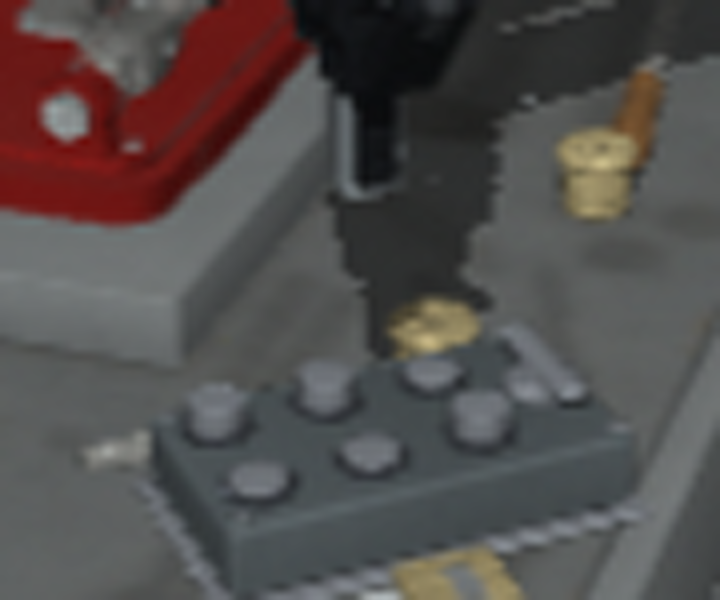

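Top left (260,480), bottom right (432,375) and middle left (370,453) are in. The other three are out, and the arm is clear of the lock.

```bash
python3 -c "
from plant import bot
print(bot.sign_off())"
```

```text
the job is handed in; nothing more can be done
None
```

The top left, bottom right and middle left buttons were pressed fully in, in that order, with the other three left out and none of the loose things touched; the job is handed in, but no verdict came back.

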